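Set the air and hold the drying-box hatch just below balance

TASK

Air the bench drying box: first turn the red lever of the air valve to 45 degrees, over the orange mark. Then take the box's hatch by its white bar and raise it past its balance point until its red pointer is in the green zone, without letting the spring carry it up to its stop. Bring it back and finish while still holding it steady just below the balance point, pointer in the yellow zone, with the valve still at 45 degrees and the casting cover, spray can and wrench left where they lie.

Things in the scene. Friction and masses are not known exactly. Their poses are not given: they have to be found in the camera images.
- dry_box: Blue open-topped bench box, 200 (x) x 240 (y) x 90 mm high, fixed to the bench, closed by an aluminium hatch with an orange panel. Origin at the centre of its underside, z up, x from its front (towards the robot) to its hinge side.
- hatch_scale (a point): Top of the left-hand one of two equal coloured arcs beside the hatch (100 mm radius about the hinge, 133 mm either side of the middle, up to 200 mm high). Zones by hatch angle: white 0 to 0.75 rad, yellow 0.75 to 0.94, short red mark at the balance point 1.0, green 1.06 to 1.4. A red pointer on each side edge of the hatch runs along them.
- hatch (a joint): Hatch angle in rad: 0 shut (level), grows as its front edge rises, stop at 1.4. Hatch 0.85 kg, spring-assisted hinge with hardly any friction: below the balance point at 1.0 it falls shut, above it the spring swings it on open, so it must be held. Force at the bar: about 1.2 N upwards when shut, under 0.7 N either way from 0.75 to 1.25.
- hatch_bar (a point): Middle of the hatch's white grab bar: round, 12 mm thick, 140 mm long (128 mm free between its end arms), parallel to the hinge, in the hatch's plane 45 mm beyond its front edge; 39 mm free between bar and box front when shut. It swings 245 mm from the hinge axis, from 96 to about 335 mm above the bench, and can turn between the fingers, so a gripper may keep pointing down.
- hatch_hinge (a point): On the hinge axis (the box's y axis), middle of the box's far upper rim, 91.5 mm above the bench. The bar's centre lies 245 mm from it along the hatch and 4 mm off it along the hatch's upper face normal.
- valve: Ball valve fixed to the bench: grey round base plate of 200 mm diameter, brass body, pipe stub along its y. Origin under the centre of the plate, on the lever's vertical axis; z up. On the plate are radial marks: white where the lever points when shut (the valve's -x), orange at 45 degrees, white at fully open (+y).
- lever (a joint): Lever angle in rad: 0 shut, 0.785 half open (orange mark), 1.571 fully open; grows clockwise seen from above, from the valve's -x towards its +y. It stays where it is left; turning takes about 0.12 N m (2 N at the grip). Limits 0 and 1.571.
- lever_grip (a point): Middle of the lever's red grip, 65 mm from the lever axis, 79 mm above the bench. The grip is 12 mm wide across, 26 mm high (66 to 92 mm above the bench) and reaches from 32 to 88 mm from the axis. Only the base plate (8 mm high) lies below it.
- cover: Bystander: loose round aluminium engine cover, about 140 mm over its bolt lugs, 35 mm high, top masked orange. Origin at the centre of its underside. Leave alone.
- spray_can: Bystander: upright spray can, 60 mm diameter, 150 mm high. Origin at the centre of its underside. Leave alone.
- wrench: Bystander: wrench lying flat, 180 mm long along its x. Leave alone.
There are look-alikes about, which are no part of the job. There is more than one size of the valve; the job needs the smaller.

How it is judged:
On the way, in this order (a step that is already met when the one before it is completed fails the run):
1. the valve lever stands at 45 degrees (within 6), the hatch still shut (value of joint lever between 0.68 and 0.89 rad and value of joint hatch below 0.15 rad), for 0.3 s.
2. the hatch is raised past its balance point, into the green (value of joint hatch above 1.05 rad), for 0.1 s.
At the end, for the whole second after the job is handed in: The robot still holds the hatch, at rest, just below its balance point (0.72 to 0.95 rad, balance at 1.0), and the valve lever stands at 0.785 rad within 0.105 (value of joint hatch between 0.72 and 0.95 rad and value of joint lever between 0.68 and 0.89 rad and velocity of joint hatch between -0.08 and 0.08 rad/s and contact force between any of the fingers, the arm and hatch above 0.1 N); the arm keeps its last pose, push and grip.
It fails at once if the hatch is let up to its stop (beyond 1.35 rad) (value of joint hatch above 1.35 rad).
It fails at once if a bystander is moved by more than 25 mm (distance of any of cover, spray_can, wrench from where it was at the start of the episode above 0.025 m).
It fails at once if the spray can is tipped (angle between spray_can's own z axis and vertical above 0.5 rad).
It also fails if it takes over 59 s, if anything falls off the work surface, if the arm or the gripper's body presses on something with over 40 N, if the wrist force passes 120 N, or if a joint passes its speed limit or range.

ROBOT

A 7-joint arm with a two-finger parallel gripper is mounted at the origin on the work surface. World frame = base frame: x ahead of the robot, y to its left, z up, the work surface at z = 0. Lengths are in m, angles in rad, forces in N, time in s.
With the tool pointing down it reaches from about 0.425 to 0.875 m from the base axis. Payload 9.9 kg.
Tool frame: the origin (TCP) lies on the centre line of the jaws, within the pads' length; the fingertips stand 25 mm ahead of it and the grasp point (between the pads) lies 6 mm ahead of it; z points along the fingers, y is the line along which they close (so a half turn about z gives the same grasp; the last joint's range is limited). The gripper opens to 85 mm and grips with 20 to 120 N. Pads are 22 mm wide; open, the fingers measure 114 mm over their backs; the gripper's body (76 mm by 85 mm) begins 54 mm behind the grasp point. The pads swing forward as they close: fully open they stand 13 mm farther back than shut.
Start: joints at [1.169, 0.576, 0.025, 1.437, -0.015, 1.129, -0.057], TCP at [0.211, -0.641, 0.256] pointing down, gripper open.
Joint ranges: [-2.76, 2.76], [-0.34, 2.15], [-1.52, 1.57], [0.19, 2.46], [-1.09, 4.23], [0.17, 1.99], [-2.82, 2.82]. Speed limits (rad/s): [2.22, 2.22, 3.01, 3.01, 3.14, 3.14, 3.14].

INTERFACE

Orientations are given as a 3x3 rotation matrix whose columns are the frame's x, y, z axes.
In Python, from bench import readout, snapshot, env, nets gives the robot as it stands.
- The arm moves only by the tool play_rows, never from a script. Its argument "moves" is one flat list of numbers, 6 for each row, row after row: the shift along the world's x, y, z each as a share of 0.15 m, from -1 to 1, then the turn, a rotation vector about the world's x, y, z each as a share of 60 degrees, from -1 to 1. A call has 1 to 12 rows; each row is the pose to reach, as a shift and turn from the pose commanded when the call began; what a row does not reach only later rows make up. A row lasts 1/8 s, in which the tool goes at most 62.5 mm and 10.7 degrees, less where a joint would pass 70% of its speed; a pose out of reach is approached as far as the arm can. A call with a number of a shift or a turn outside -1 to 1 is refused whole. A call with a gripper value outside its range is refused whole. "jaw" is the opening, from 0 (shut) to 1 (fully open), set as the call begins (left out, the last holds). The fingers move at their own pace and stop on an object; "force" is the grip in N (left out, the last holds). Time passes only in rows, so rows that repeat a pose let the fingers close. It gives the time, the measured TCP pose, the force, the opening and the grip force at its end, in the units of the state.
- readout.sense(): the state, without advancing time (a new reading comes with each control period).
- snapshot(name): name is "side" or "top"; returns a dict with "frame" (384x512x3 uint8, red, green, blue), "fx", "fy", "cx", "cy" (pixels), "R" (3x3) and "t" (3): a world point X has camera coordinates R X + t. Camera axes: x right, y down, z forward; pixel columns grow to the right and rows downward; lengths in m; the calibration is good to about 2 mm. A picture is of the moment at which its call begins. There is no depth.
- env.sign_off(): hands the job in; it is judged then, once.
Trained networks look in a picture, given as the dict that the camera call returned (one of the last four; its "shot" number tells which), for a name from the list of things; names that differ only in an ending like _2 or _b are one class to them, and where a whole thing is asked for, a point or a joint stands for the part that bears it (a point fixed in the world has none). Each returns a list of dicts, best first, with "score" (0 to 1); they miss things now and then, are a little off and sometimes report something else, mostly with a low value. They report only what shows in the picture. A call takes as long as a camera call. They do not tell look-alikes from the thing itself.
- nets.trace(picture, thing): "pixels" (384x512 bool, what is visible of it) and "bbox" ([left, top, width, height] as shares, 0 to 1, of the picture: columns of its width, rows of its height, round what is visible of it).
- nets.spot_point(picture, thing): "xy" ([column, row] as shares, 0 to 1, of the picture: columns of its width, rows of its height: a listed point, or the origin of a listed thing).
The state is a dict: "t": time; "joints": joint angles; "qd": joint speeds; "tau": joint torques, N m; "tcp_pos": TCP position; "tool_rot": TCP orientation; "ft_force": force on the tool from outside, world axes, zero at the start; "torque": the same for the moment, N m; "width": finger opening in m; "grasp_force": force on a finger pad.
Only numpy, scipy, OpenCV 4.12 (cv2) and the standard library are available. Lean on these libraries where they do the work, as an engineer would, in place of code of your own. Each camera call takes 0.05 s, during which the arm holds its last target. There are 200 camera calls.

## Working session

There is one attempt and no reset: what is moved stays moved. The work goes in short steps, Python scripts to look and compute and a tool call to move; the robot and the scene stay as the last step left them, time stands still between calls to the robot, and variables do not carry over. Pictures are saved under pics/ and viewed, at most 10 in all, crops included, and the job is handed in when it is done.

Besides the shell and the picture viewer there is one more tool, called after ">>>" as a command line: name --argument value ..., lists and objects as JSON in quotes. play_rows: Moves the arm, as the interface text tells. Shift numbers are shares of 0.15 m and turn numbers shares of 60 degrees, none past 1 either way. Its arguments: {"type":"object","properties":{"moves":{"type":"array","items":{"type":"number","minimum":-1,"maximum":1}},"jaw":{"type":"number"},"force":{"type":"number"}},"required":["moves"]}

```bash
mkdir -p pics; cat > h.py <<'E'
import numpy as np,cv2
from bench import readout,snapshot,env,nets
def save(p,n): cv2.imwrite(f'pics/{n}.png',p['frame'][:,:,::-1])
def ray(p,uv):
    R=np.array(p['R']);t=np.array(p['t'])
    d=R.T@np.array([(uv[0]-p['cx'])/p['fx'],(uv[1]-p['cy'])/p['fy'],1.]);return -R.T@t,d
def onz(p,uv,z):
    o,d=ray(p,uv);return o+d*(z-o[2])/d[2]
def proj(p,X):
    c=np.array(p['R'])@np.array(X)+np.array(p['t']);return np.array([c[0]/c[2]*p['fx']+p['cx'],c[1]/c[2]*p['fy']+p['cy']])
def tri(l):
    A=0;b=0
    for p,uv in l:
        o,d=ray(p,uv);d=d/np.linalg.norm(d);M=np.eye(3)-np.outer(d,d);A=A+M;b=b+M@o
    return np.linalg.solve(A,b)
E
python3 - <<'E'
from h import *
np.set_printoptions(precision=3,suppress=True)
Z=dict(dry_box=0,hatch_scale=.2,hatch_bar=.0955,hatch_hinge=.0915,valve=0,lever_grip=.079,cover=0,spray_can=0,wrench=0)
im=[]
for n in('side','top'):
    p=snapshot(n);im.append(p['frame']);print(n,-np.array(p['R']).T@p['t'])
    for k,z in Z.items():
        for r in nets.spot_point(p,k)[:4]:
            uv=np.array(r['xy'])*[512,384];print(k,round(r['score'],2),uv.round(1),onz(p,uv,z)[:2])
    save(p,n)
s=readout.sense();print(s['t'],s['tcp_pos'],s['tool_rot'],s['width'])
E
```

```text
side [0.272 0.863 1.084]
dry_box 0.86 [208.8 195.3] [ 0.597 -0.039]
hatch_scale 0.87 [153.4 172.8] [0.705 0.083]
hatch_bar 0.94 [250.5 189.6] [ 0.455 -0.009]
hatch_hinge 0.72 [176.1 169.1] [ 0.697 -0.044]
valve 0.81 [327.  318.5] [0.185 0.297]
valve 0.62 [203.3 311.7] [0.5   0.349]
lever_grip 0.96 [375.1 308.1] [0.08  0.286]
lever_grip 0.82 [217.8 315.6] [0.447 0.388]
cover 0.93 [270.1 145.1] [ 0.451 -0.316]
spray_can 0.65 [133.9 293. ] [0.695 0.338]
wrench 0.76 [206.  130.4] [ 0.694 -0.34 ]
top [0.332 0.014 1.183]
dry_box 0.71 [278.  161.3] [ 0.605 -0.037]
hatch_scale 0.87 [244. 109.] [0.712 0.071]
hatch_bar 0.57 [273.7 205.4] [ 0.443 -0.021]
hatch_hinge 0.66 [285.7 127.2] [ 0.695 -0.057]
valve 0.75 [163.2 190.9] [0.498 0.35 ]
valve 0.7 [171.8 286.6] [0.183 0.306]
lever_grip 0.64 [159.5 323.6] [0.084 0.319]
lever_grip 0.53 [144.8 201.7] [0.451 0.384]
cover 0.89 [368.5 209.9] [ 0.442 -0.341]
spray_can 0.92 [164.5 138.6] [0.68  0.355]
wrench 0.68 [163.8 135.2] [0.692 0.358]
wrench 0.66 [363.6 139.9] [ 0.683 -0.331]
1.0 [ 0.211 -0.641  0.256] [[ 0.95   0.312 -0.   ]
 [ 0.312 -0.95  -0.   ]
 [-0.     0.    -1.   ]] 0.0854941221498401
```

```bash
python3 - <<'E'
import cv2,numpy as np
a=cv2.imread('pics/top.png');b=cv2.imread('pics/side.png')
c=cv2.resize(a[90:350,90:410],(800,600)[:1]+(650,)) if 0 else cv2.resize(a[90:350,90:400],None,fx=2.3,fy=2.3,interpolation=cv2.INTER_CUBIC)
cv2.imwrite('pics/topc.png',c)
cv2.imwrite('pics/sidec.png',cv2.resize(b[130:384,110:440],None,fx=2.3,fy=2.3,interpolation=cv2.INTER_CUBIC))
E
```

```text
(no output)
```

View pics/topc.png

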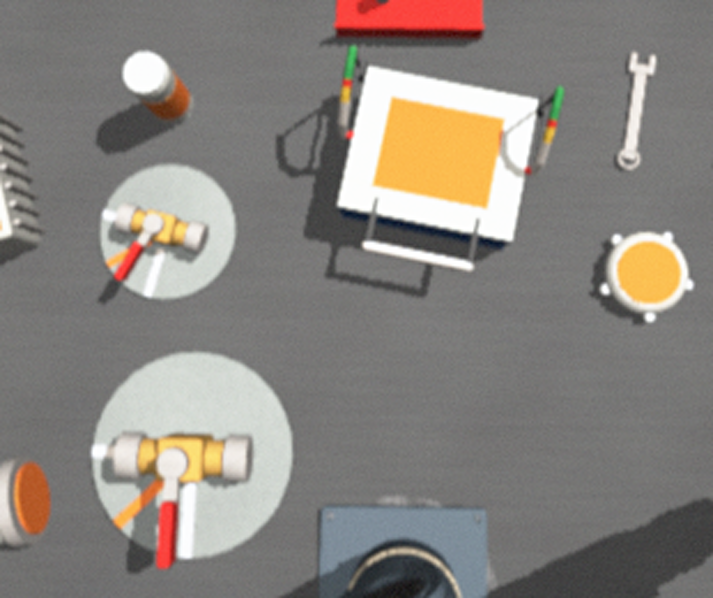

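View pics/sidec.png

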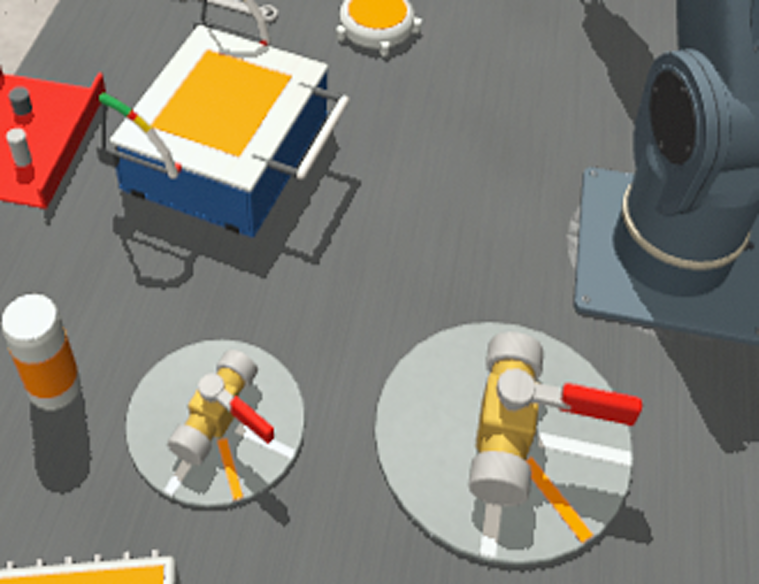

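The top view shows the small valve at about (163,191) with its lever between the shut mark and the orange mark. The hatch bar is at (274,205), and the box is yawed slightly clockwise. Next I'll measure the angles.

```bash
python3 - <<'E'
from h import *
np.set_printoptions(precision=4,suppress=True)
c=np.array([.499,.350])
P={n:snapshot(n) for n in('side','top')}
for n,p in P.items():
    f=p['frame'];hsv=cv2.cvtColor(f,cv2.COLOR_RGB2HSV);H,S,V=[hsv[...,i].astype(int) for i in range(3)]
    def pts(m,z):
        v,u=np.nonzero(m);return np.array([onz(p,(a,b),z)[:2] for a,b in zip(u,v)]) if len(u) else np.zeros((0,2))
    def ang(q): d=q-c;return np.degrees(np.arctan2(d[:,1],d[:,0]))%360
    for k,m,z,r0,r1 in(('orange',(H>8)&(H<19)&(S>150),.008,.055,.098),('white',(S<25)&(V>215),.008,.06,.1),('red',((H<5)|(H>174))&(S>150),.092,.0,.1)):
        q=pts(m,z);r=np.hypot(*(q-c).T);q=q[(r>r0)&(r<r1)]
        a=ang(q);print(n,k,len(q),np.median(a) if len(a) else 0,np.sort(a)[::max(1,len(a)//8)].round(0),q.mean(0) if len(q) else '')
    m=((H>8)&(H<24)&(S>120));v,u=np.nonzero(m);q=pts(m,.0975);k=(np.abs(q-[.6,-.037])<.085).all(1)
    mm=np.zeros(m.shape,np.uint8);mm[v[k],u[k]]=1
    r=cv2.minAreaRect((q[k]*1000).astype(np.float32));print('panel',r)
    uv={}
    for k in('hatch_bar','hatch_hinge','dry_box','hatch_scale','lever_grip','valve'):
        for r in nets.spot_point(p,k)[:2]: 
            w=np.array(r['xy'])*[512,384]
            if k in('lever_grip','valve') and np.hypot(*(onz(p,w,.0)[:2]-c))>.15: continue
            uv.setdefault(k,w)
    p['uv']=uv
for k in P['side']['uv']: print(k,tri([(p,p['uv'][k]) for p in P.values() if k in p['uv']]))
E
```

```text
side orange 19 121.44940843198968 [116. 117. 118. 118. 121. 122. 123. 124. 124. 125.] [0.4661 0.4055]
side white 124 165.13551953903453 [ 72.  75.  79. 163. 165. 167. 265. 270. 275.] [0.4706 0.3597]
side red 153 147.4642339867905 [137. 142. 144. 146. 147. 149. 151. 153. 159.] [0.4439 0.385 ]
panel ((602.2589721679688, -37.38947296142578), (166.32859802246094, 131.08132934570312), 78.48728942871094)
top orange 18 120.12157954912468 [118. 118. 119. 119. 120. 120. 121. 122. 123.] [0.4583 0.4195]
top white 656 254.4880927775584 [ 58. 148. 173. 222. 255. 277. 298. 318.] [0.495  0.3193]
top red 74 153.30920011559996 [142. 149. 150. 152. 153. 155. 157. 158. 162.] [0.4447 0.3772]
panel ((600.2445068359375, -41.14863586425781), (156.76974487304688, 124.17123413085938), 79.20782470703125)
hatch_bar [0.2951 0.7542 0.9615]
hatch_hinge [ 0.6992 -0.058   0.0812]
dry_box [ 0.5991 -0.0198  0.0145]
lever_grip [0.4467 0.3854 0.0575]
valve [ 0.4993  0.3536 -0.0072]
```

>>> play_rows --moves '[1, 0.8, 0.4, 0, 0, 0.33, 1, 0.8, 0.4, 0, 0, 0.33, 1, 0.8, 0.4, 0, 0, 0.33, 1, 0.8, 0.4, 0, 0, 0.33]' --jaw 0.45 --force 40

```text
t: 2.2
tcp_pos: [0.3657, -0.518, 0.318]
tool_rot: [[0.784, 0.621, 0.004], [0.621, -0.784, -0.0], [0.003, 0.003, -1.0]]
ft_force: [-0.7, -0.4, -0.5]
width: 0.0386
grasp_force: 0.0
```

>>> play_rows --moves '[0.8, 1, 0, 0, 0, 0.33, 0.8, 1, 0, 0, 0, 0.33, 0.8, 1, 0, 0, 0, 0.33, 0.8, 1, 0, 0, 0, 0.33]'

```text
t: 2.7
tcp_pos: [0.4842, -0.3666, 0.3163]
tool_rot: [[0.526, 0.85, 0.002], [0.85, -0.526, 0.002], [0.003, 0.0, -1.0]]
ft_force: [-0.7, -0.5, -0.5]
width: 0.0382
grasp_force: 0.0
```

>>> play_rows --moves '[0, 1, 0, 0, 0, 0.33, 0, 1, 0, 0, 0, 0.33, 0, 1, 0, 0, 0, 0.33, 0, 1, 0, 0, 0, 0.33]'

```text
t: 3.2
tcp_pos: [0.4807, -0.2204, 0.3166]
tool_rot: [[0.213, 0.977, 0.0], [0.977, -0.213, -0.0], [-0.0, 0.0, -1.0]]
ft_force: [-0.9, -0.7, -0.5]
width: 0.0385
grasp_force: 0.0
```

>>> play_rows --moves '[0, 1, 0, 0, 0, 0.33, 0, 1, 0, 0, 0, 0.33, 0, 1, 0, 0, 0, 0.33, 0, 1, 0, 0, 0, 0.33]'

```text
t: 3.7
tcp_pos: [0.4812, -0.0713, 0.3164]
tool_rot: [[-0.129, 0.992, 0.0], [0.992, 0.129, -0.0], [-0.0, 0.0, -1.0]]
ft_force: [-1.1, -1.1, -0.2]
width: 0.0385
grasp_force: 0.0
```

>>> play_rows --moves '[0, 1, 0, 0, 0, 0.33, 0, 1, 0, 0, 0, 0.33, 0, 1, 0, 0, 0, 0.33, 0, 1, 0, 0, 0, 0.33]'

```text
t: 4.2
tcp_pos: [0.4817, 0.0783, 0.3161]
tool_rot: [[-0.457, 0.889, -0.0], [0.889, 0.457, 0.0], [0.0, 0.0, -1.0]]
ft_force: [0.5, -1.4, 0.0]
width: 0.0386
grasp_force: 0.0
```

>>> play_rows --moves '[0, 1, 0, 0, 0, 0.33, 0, 1, 0, 0, 0, 0.33, 0, 1, 0, 0, 0, 0.33, 0, 1, 0, 0, 0, 0.33]'

```text
t: 4.7
tcp_pos: [0.4821, 0.228, 0.3158]
tool_rot: [[-0.731, 0.683, -0.001], [0.683, 0.731, -0.0], [0.0, -0.001, -1.0]]
ft_force: [0.1, -0.5, 1.4]
width: 0.0386
grasp_force: 0.0
```

>>> play_rows --moves '[-0.24, 1, -0.8, 0, 0, 0.17, -0.24, 1, -0.8, 0, 0, 0.17, -0.24, 1, -0.8, 0, 0, 0.17, -0.24, 1, -0.8, 0, 0, 0.17, -0.24, 1, -0.8, 0, 0, 0.17]'

```text
t: 5.32
tcp_pos: [0.4466, 0.3765, 0.1957]
tool_rot: [[-0.839, 0.544, -0.0], [0.544, 0.839, -0.002], [-0.001, -0.002, -1.0]]
ft_force: [0.2, -1.0, -0.2]
width: 0.0384
grasp_force: 0.0
```

```bash
python3 - <<'E'
from h import *
np.set_printoptions(precision=4,suppress=True)
s=readout.sense();print(s['tcp_pos'])
p=snapshot('side');f=p['frame'].copy()
x,y,_=s['tcp_pos']
for X in((x,y,.079),(.446,.384,.079),(.499,.351,.1)):
    u=proj(p,X);cv2.circle(f,tuple(int(i) for i in u),1,(0,0,255),-1);print(u)
cv2.imwrite('pics/a.png',cv2.resize(f[200:384,100:330,::-1],None,fx=3,fy=3))
E
```

```text
[0.4466 0.3765 0.1957]
[219.1954 311.0721]
[218.5941 313.9621]
[200.6246 293.0688]
```

View pics/a.png

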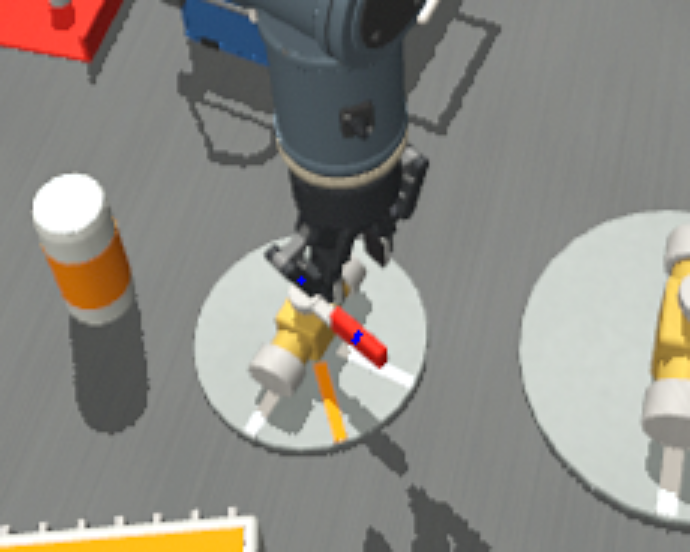

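The projected grip point falls on the middle of the red grip at about (218,313). I'll descend and grip it.

>>> play_rows --moves '[0, 0.05, -0.3, 0, 0, 0, 0, 0.05, -0.6, 0, 0, 0, 0, 0.05, -0.73, 0, 0, 0, 0, 0.05, -0.73, 0, 0, 0]'

```text
t: 5.88
tcp_pos: [0.4458, 0.3849, 0.0868]
tool_rot: [[-0.84, 0.543, -0.0], [0.543, 0.84, -0.001], [-0.001, -0.001, -1.0]]
ft_force: [-0.0, 0.0, 1.1]
width: 0.0382
grasp_force: 0.0
```

>>> play_rows --moves '[0, 0, 0, 0, 0, 0, 0, 0, 0, 0, 0, 0, 0, 0, 0, 0, 0, 0, 0, 0, 0, 0, 0, 0, 0, 0, 0, 0, 0, 0]' --jaw 0 --force 30

```text
t: 6.5
tcp_pos: [0.4454, 0.3863, 0.0885]
tool_rot: [[-0.84, 0.542, 0.002], [0.542, 0.84, 0.0], [-0.001, 0.001, -1.0]]
ft_force: [-2.3, -3.1, 7.5]
width: 0.0113
grasp_force: 31.2
```

>>> play_rows --moves '[0.023, 0.031, 0, 0, 0, -0.087, 0.049, 0.062, 0, 0, 0, -0.175, 0.076, 0.087, 0, 0, 0, -0.26, 0.107, 0.111, 0, 0, 0, -0.348, 0.139, 0.133, 0, 0, 0, -0.435, 0.139, 0.133, 0, 0, 0, -0.435, 0.139, 0.133, 0, 0, 0, -0.435]'

```text
t: 7.38
tcp_pos: [0.4666, 0.4065, 0.0886]
tool_rot: [[-0.516, 0.857, 0.002], [0.857, 0.516, 0.001], [-0.0, 0.002, -1.0]]
ft_force: [-1.2, -1.9, 4.6]
width: 0.0117
grasp_force: 29.9
```

```bash
python3 - <<'E'
from h import *
p=snapshot('side')
cv2.imwrite('pics/b.png',cv2.resize(p['frame'][220:384,130:300,::-1],None,fx=3.5,fy=3.5))
E
```

```text
(no output)
```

View pics/b.png

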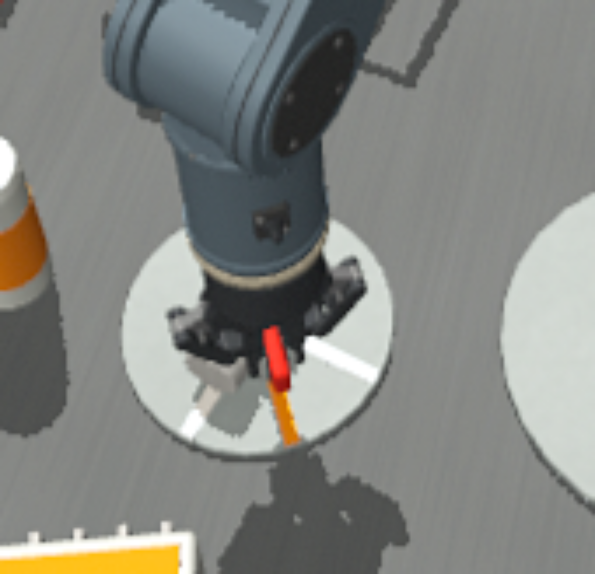

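The lever lies over the orange mark at about (209,325). I'll release, lift and check it from above.

>>> play_rows --moves '[0, 0, 0, 0, 0, 0, 0, 0, 0, 0, 0, 0, 0, 0, 0, 0, 0, 0, 0, 0, 0, 0, 0, 0]' --jaw 0.4

```text
t: 7.92
tcp_pos: [0.4657, 0.4063, 0.0868]
tool_rot: [[-0.517, 0.856, -0.0], [0.856, 0.517, 0.0], [0.0, -0.0, -1.0]]
ft_force: [-0.4, 0.0, 0.7]
width: 0.0339
grasp_force: 0.0
```

>>> play_rows --moves '[0, 0, 0.4, 0, 0, 0, 0, 0, 0.8, 0, 0, 0, 0, -0.4, 1, 0, 0, -0.15, 0, -0.8, 1, 0, 0, -0.3, 0, -1, 1, 0, 0, -0.35]'

```text
t: 8.55
tcp_pos: [0.466, 0.2528, 0.2374]
tool_rot: [[-0.169, 0.986, 0.001], [0.986, 0.169, -0.001], [-0.002, 0.001, -1.0]]
ft_force: [0.3, 0.9, 0.5]
width: 0.0343
grasp_force: 0.0
```

>>> play_rows --moves '[0, -0.4, 0, 0, 0, -0.18, 0, -0.8, 0, 0, 0, -0.35, 0, -1, 0, 0, 0, -0.35, 0, -1, 0, 0, 0, -0.35]'

```text
t: 9.05
tcp_pos: [0.4657, 0.1036, 0.2369]
tool_rot: [[0.193, 0.981, -0.0], [0.981, -0.193, -0.001], [-0.001, 0.0, -1.0]]
ft_force: [-1.1, 0.7, 0.3]
width: 0.0346
grasp_force: 0.0
```

```bash
python3 - <<'E'
from h import *
np.set_printoptions(precision=4,suppress=True)
print(readout.sense()['tcp_pos'])
c=np.array([.499,.351]);o={}
for n in('side','top'):
    p=snapshot(n);hsv=cv2.cvtColor(p['frame'],cv2.COLOR_RGB2HSV).astype(int);H,S=hsv[...,0],hsv[...,1]
    v,u=np.nonzero(((H<5)|(H>174))&(S>150));q=np.array([onz(p,w,.088)[:2] for w in zip(u,v)]);q=q[np.hypot(*(q-c).T)<.1]
    d=q.mean(0)-c;print(n,len(q),np.degrees(np.arctan2(d[1],d[0])),q.mean(0))
    for r in nets.spot_point(p,'hatch_bar')[:2]: w=np.array(r['xy'])*[512,384];print(r['score'],w,onz(p,w,.0955))
    o[n]=p
a=cv2.resize(o['top']['frame'][110:240,120:330,::-1],None,fx=3.5,fy=3.5)
cv2.imwrite('pics/c.png',a)
E
```

```text
[0.4657 0.1036 0.2369]
side 118 120.74312561583054 [0.4657 0.4069]
0.89 [249.6    187.5072] [ 0.4596 -0.0164  0.0955]
top 68 121.24063203822817 [0.4684 0.4015]
0.85 [269.0048 202.7904] [ 0.4512 -0.0063  0.0955]
```

View pics/c.png

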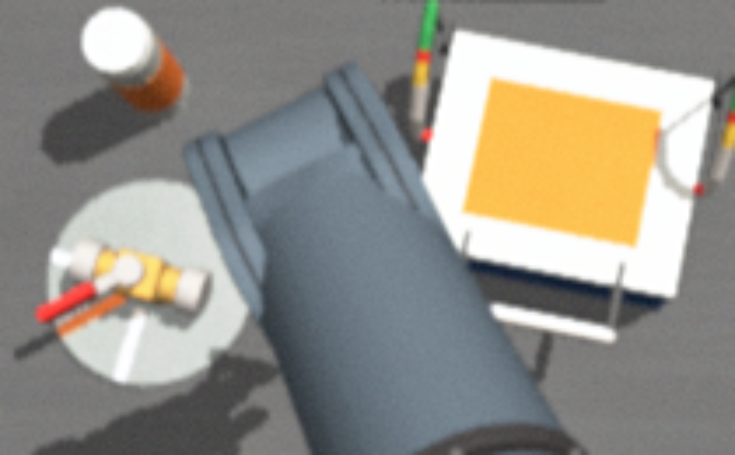

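>>> play_rows --moves '[-0.07, -0.4, 0, 0, 0, 0, -0.07, -0.77, -0.2, 0, 0, 0, -0.07, -0.77, -0.45, 0, 0, 0, -0.07, -0.77, -0.45, 0, 0, 0]'

```text
t: 9.75
tcp_pos: [0.4541, -0.0087, 0.1677]
tool_rot: [[0.188, 0.982, -0.005], [0.982, -0.188, 0.0], [-0.0, -0.005, -1.0]]
ft_force: [0.5, 0.4, 1.0]
width: 0.0339
grasp_force: 0.0
```

```bash
python3 - <<'E'
from h import *
print(readout.sense()['tcp_pos'])
p=snapshot('side')
cv2.imwrite('pics/d.png',cv2.resize(p['frame'][110:270,130:330,::-1],None,fx=3.5,fy=3.5))
E
```

```text
[ 0.4540712  -0.00865187  0.16767766]
```

View pics/d.png

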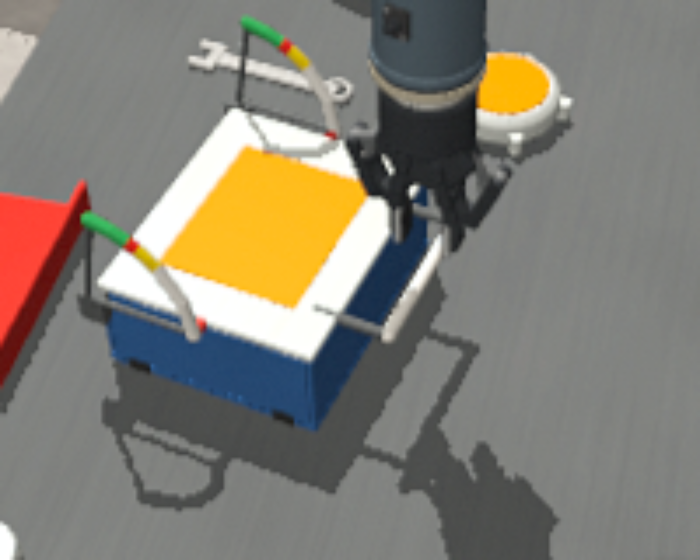

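The fingers straddle the bar line (bar at about (248,190) in the full frame). I'll descend and close.

>>> play_rows --moves '[0, 0, -0.2, 0, 0, 0, 0, 0, -0.35, 0, 0, 0, 0, 0, -0.43, 0, 0, 0, 0, 0, -0.43, 0, 0, 0]'

```text
t: 10.3
tcp_pos: [0.4556, -0.0084, 0.1051]
tool_rot: [[0.187, 0.982, 0.0], [0.982, -0.187, 0.0], [0.0, -0.0, -1.0]]
ft_force: [0.2, 0.2, 0.5]
width: 0.0342
grasp_force: 0.0
```

>>> play_rows --moves '[0, 0, 0, 0, 0, 0, 0, 0, 0, 0, 0, 0, 0, 0, 0, 0, 0, 0, 0, 0, 0, 0, 0, 0, 0, 0, 0, 0, 0, 0]' --jaw 0 --force 25

```text
t: 10.92
tcp_pos: [0.4588, -0.0093, 0.1064]
tool_rot: [[0.19, 0.982, 0.007], [0.982, -0.19, 0.0], [0.002, 0.007, -1.0]]
ft_force: [8.6, -1.7, -2.0]
width: 0.0111
grasp_force: 25.6
```

>>> play_rows --moves '[0.037, -0.007, 0.163, 0, 0, 0, 0.064, -0.012, 0.324, 0, 0, 0, 0.105, -0.02, 0.481, 0, 0, 0, 0.163, -0.032, 0.634, 0, 0, 0, 0.235, -0.045, 0.78, 0, 0, 0, 0.321, -0.062, 0.917, 0, 0, 0, 0.321, -0.062, 0.917, 0, 0, 0, 0.321, -0.062, 0.917, 0, 0, 0]'

```text
t: 11.92
tcp_pos: [0.5007, -0.0174, 0.2431]
tool_rot: [[0.188, 0.982, -0.004], [0.982, -0.188, 0.001], [-0.0, -0.004, -1.0]]
ft_force: [-12.0, 4.4, 7.0]
width: 0.0109
grasp_force: 25.3
```

```bash
python3 - <<'E'
from h import *
s=readout.sense();print(s['tcp_pos'],s['ft_force'],s['torque'])
p=snapshot('side')
cv2.imwrite('pics/e.png',cv2.resize(p['frame'][80:250,130:330,::-1],None,fx=3.5,fy=3.5))
E
```

```text
[ 0.50069855 -0.01741218  0.24312283] [-12.03627004   4.42785145   7.01848611] [ 0.94419093  2.38994329 -0.03952769]
```

View pics/e.png

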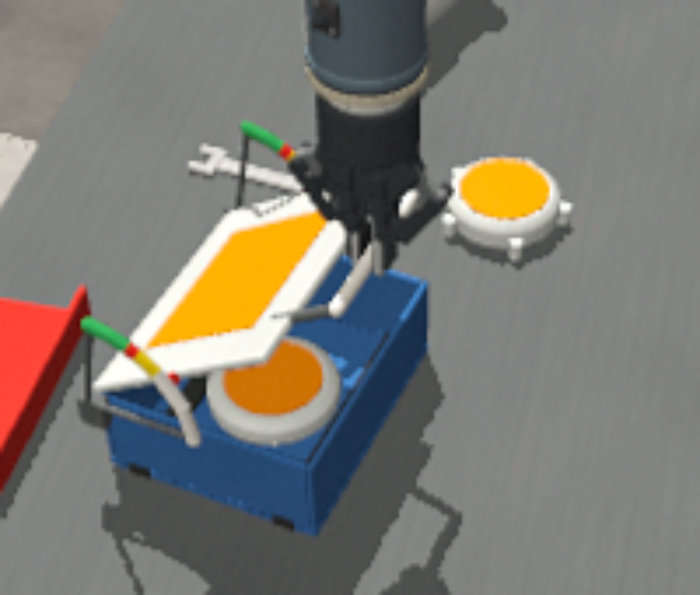

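The hatch is up at about 0.6 rad and the bar is well held (bar at about (235,165)). The wrist shows mild radial tension, which I'll relax by 3 mm while raising.

>>> play_rows --moves '[0.079, -0.019, 0.136, 0, 0, 0, 0.19, -0.041, 0.253, 0, 0, 0, 0.312, -0.064, 0.359, 0, 0, 0, 0.444, -0.09, 0.452, 0, 0, 0, 0.585, -0.117, 0.53, 0, 0, 0, 0.687, -0.137, 0.578, 0, 0, 0, 0.687, -0.137, 0.578, 0, 0, 0, 0.687, -0.137, 0.578, 0, 0, 0, 0.687, -0.137, 0.578, 0, 0, 0]'

```text
t: 13.1
tcp_pos: [0.6064, -0.038, 0.3311]
tool_rot: [[0.188, 0.982, 0.002], [0.982, -0.188, 0.001], [0.002, 0.002, -1.0]]
ft_force: [-2.3, 3.4, 7.1]
width: 0.0108
grasp_force: 26.8
```

```bash
python3 - <<'E'
from h import *
s=readout.sense();print(s['tcp_pos'],s['ft_force'],s['torque'])
p=snapshot('side')
cv2.imwrite('pics/f.png',cv2.resize(p['frame'][80:250,130:330,::-1],None,fx=3.5,fy=3.5))
E
```

```text
[ 0.60641553 -0.03796748  0.33109221] [-2.34260071  3.40464076  7.11474946] [ 0.54558064  0.40525892 -0.0103923 ]
```

View pics/f.png

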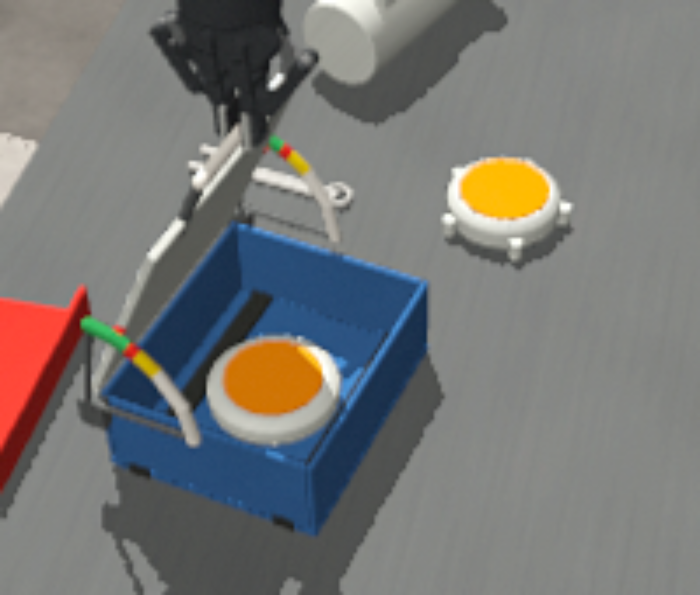

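The pointer is in the green at about (164,174), roughly 1.16 rad. Now I'll bring it back to about 0.84.

>>> play_rows --moves '[-0.102, 0.02, -0.045, 0, 0, 0, -0.243, 0.047, -0.12, 0, 0, 0, -0.31, 0.06, -0.165, 0, 0, 0, -0.375, 0.073, -0.213, 0, 0, 0, -0.42, 0.081, -0.25, 0, 0, 0, -0.456, 0.088, -0.28, 0, 0, 0, -0.456, 0.088, -0.28, 0, 0, 0, -0.456, 0.088, -0.28, 0, 0, 0, -0.456, 0.088, -0.28, 0, 0, 0, -0.456, 0.088, -0.28, 0, 0, 0]'

```text
t: 14.4
tcp_pos: [0.5381, -0.0251, 0.2871]
tool_rot: [[0.188, 0.982, -0.0], [0.982, -0.188, 0.001], [0.001, -0.0, -1.0]]
ft_force: [-0.3, 5.6, 0.3]
width: 0.011
grasp_force: 26.3
```

```bash
python3 - <<'E'
from h import *
s=readout.sense();print(s['tcp_pos'],s['ft_force'],s['qd'])
p=snapshot('side')
cv2.imwrite('pics/g.png',cv2.resize(p['frame'][80:370,110:330,::-1],None,fx=2.05,fy=2.05))
t=snapshot('top');c=np.array([.499,.351])
for p in(p,t):
    hsv=cv2.cvtColor(p['frame'],cv2.COLOR_RGB2HSV).astype(int);H,S=hsv[...,0],hsv[...,1]
    v,u=np.nonzero(((H<5)|(H>174))&(S>150));q=np.array([onz(p,w,.088)[:2] for w in zip(u,v)]);q=q[np.hypot(*(q-c).T)<.1]
    d=q.mean(0)-c;print(len(q),np.degrees(np.arctan2(d[1],d[0])))
E
```

```text
[ 0.53805547 -0.02512383  0.28709657] [-0.26825437  5.62217603  0.32471043] [-0.00065763 -0.00021951 -0.0027342  -0.00104882 -0.00114119  0.00011708
  0.00154883]
117 120.69874215505874
69 121.33077845831376
```

View pics/g.png

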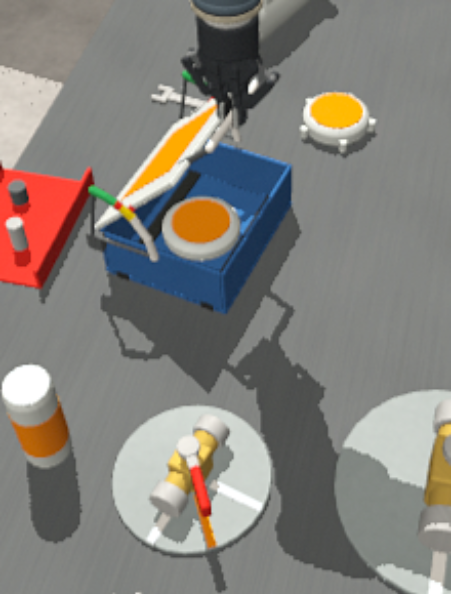

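The pointer is in the yellow at about (170,184), roughly 0.84 rad. The lever is over the orange mark, the arm is at rest and the hatch is held, so I'm handing in.

```bash
python3 -c "
from bench import env
print(env.sign_off())"
```

```text
the job is handed in; nothing more can be done
None
```

I handed the job in with the small valve's lever over the orange 45° mark, the hatch raised to about 1.16 rad (green) and then held still at about 0.84 rad (yellow), and the cover, spray can and wrench untouched; the sign-off gave no verdict.

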